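# Lock the specimen carrier's lid with the blade key

### The job

One of the two brass cam locks on the blue lid of the specimen carrier is still open. Take the orange blade key from its stand, set the blade fully into that lock's slot and turn it clockwise until the cam is fully home against its stop, without forcing it; leave the lock that is already closed alone. Then stand the key back in its stand, and leave the other things on the bench where they are.

Things in the scene. Friction and masses are not known exactly. Their poses are not given: they have to be found in the camera images.
- key: blade key, 106 mm tall, about 0.12 kg, upright in the stand at first. Origin: middle of the blade's bottom edge; z up, x along the blade's width (22 mm), y across its thickness (4 mm). Up z: flat steel blade 0-10 mm, shank 12 mm across 10-40, round black flange 44 mm across 40-46, orange square handle 26 x 26 mm 46-106, flats facing x and y
- key_grip (a point): point on the key's axis in the orange handle, 80 mm above the blade's bottom edge; axes as the key's
- stand: the key's stand: grey block 80 x 80 x 48 mm, fixed, origin at the centre of its underside, with a square through hole 28 x 28 mm in the middle (sides along x and y)
- stand_hole (a point): centre of the stand's hole at its top face. When the key hangs in it, the blade's bottom edge is 40 mm below this point
- carrier: white specimen carrier with a blue lid, 250 x 310 x 100 mm, fixed, origin at the centre of its underside; its lid's flat top is 100 mm up. The two locks sit on the lid 100 mm to either side of its centre along the carrier's y; which is which varies
- face_open (a point): nominal middle of the OPEN lock, at the height of its cam's top face, 117 mm above the table; axes as the lock base's, it does not turn. The brass cam, 40 mm across, 9 mm proud of the base, floats: it sits up to 5 mm to either side of this point along y, hardly to be shifted. Its slot: 6.5 mm wide, 7 mm deep, flat floor, right across the cam
- cam_open (a joint): angle of the open lock's cam, rad: 0.05 to 0.35 at first, grows clockwise seen from above, rigid stop (home) at 1.571. At 0 the slot lies along face_open's x (red marks), home along its y (green marks). Friction about 0.08 N m; stays where left. The blade has some 0.11 rad of play either way, so the cam lags the key
- face_home (a point): the same point on the other lock, which is already closed (slot between the green marks)
- cam_home (a joint): angle of the closed lock's cam, 1.571 = closed; must stay
- jar: clear jar with blue cap, 64 mm across, 115 mm tall, upright; origin at its underside; a bystander
- beaker: glass beaker 64 mm across, 85 mm tall, upright; origin at its underside; a bystander
- dish: flat round dish 90 mm across, 16 mm tall; a bystander
- pen: dark blue pen 130 mm long lying on the bench; a bystander
- holder: clear acrylic tube holder on a white base, 160 x 70 mm, 65 mm tall; a bystander
- spatula: small spatula, 170 mm long, lying on the bench; a bystander
- lock_open: the open lock's fixed black round base on the lid, 72 mm across, 8 mm thick, origin at its underside, axes as the carrier's. It carries the cam. Key and lock may press on each other with 60 N at most, both blade edges and the push down added up: turning freely makes about 10 N, 0.2 N m about 27 N, 0.4 N m about 50 N; at the stop the load rises steeply
- lock_home: the closed lock's fixed base, alike; leave this lock alone
There are look-alikes about, which are no part of the job. What is shaped like the key but pink, purple or red is not meant.

How it is judged:
On the way, in this order (a step that is already met when the one before it is completed fails the run):
1. the blade is fully down in the open lock's slot, before the cam has been turned by more than a little (z of key in the frame of face_open below -0.0045 m and horizontal distance between key and face_open below 0.012 m and angle between key's own z axis and vertical below 0.12 rad and value of joint cam_open below 0.8 rad), for 0.1 s.
2. the cam is turned home by the blade in its slot (value of joint cam_open above 1.51 rad and z of key in the frame of face_open below -0.003 m and horizontal distance between key and face_open below 0.012 m), for 0.1 s.
At the end, for the whole second after the job is handed in: the open lock's cam is within 0.06 rad of its stop, the other lock is still closed, and the key stands released and at rest in its stand: flange down on the top (within 4 mm), axis within 10 mm of the hole's centre, upright within 7 degrees (value of joint cam_open above 1.51 rad and value of joint cam_home above 1.5 rad and horizontal distance between key and stand_hole below 0.01 m and z of key in the frame of stand_hole below -0.036 m and angle between key's own z axis and vertical below 0.12 rad and linear speed of key below 0.02 m/s and contact force between the fingers and key below 0.1 N); the robot touches nothing.
It fails at once if the lock is forced: more than 60 N between key and open lock (contact force between key and lock_open above 60 N).
It fails at once if the cam is moved by hand: fingers or arm on the open lock (contact force between the arm and lock_open above 2 N).
It fails at once if the closed lock is turned or touched (value of joint cam_home below 1.5 rad or contact force between anything else and lock_home above 3 N).
It fails at once if a bystander is shoved more than 20 mm or tipped (distance of any of jar, beaker, dish, pen, holder, spatula from where it was at the start of the episode above 0.02 m).
It also fails if it takes over 72 s, if anything falls off the work surface, if the arm or the gripper's body presses on something with over 40 N, if the wrist force passes 120 N, or if a joint passes its speed limit or range.

### The arm

A 6-joint arm with a two-finger parallel gripper is mounted at the origin on the work surface. World frame = base frame: x ahead of the robot, y to its left, z up, the work surface at z = 0. Lengths are in m, angles in rad, forces in N, time in s.
With the tool pointing down it reaches from about 0.35 to 0.975 m from the base axis. Payload 4.9 kg.
Tool frame: the origin (TCP) lies at the very end of the fingers, on their centre line; the grasp point (between the pads) lies 19 mm behind it; z points along the fingers, y is the line along which they close (so a half turn about z gives the same grasp; the last joint's range is limited). The gripper opens to 85 mm and grips with 20 to 120 N. Pads are 22 mm wide; open, the fingers measure 114 mm over their backs; the gripper's body (76 mm by 85 mm) begins 54 mm behind the grasp point. The pads swing forward as they close: fully open they stand 13 mm farther back than shut.
Start: joints at [-1.365, 0.053, 1.613, -0, 1.476, -0.119], TCP at [0.199, -0.592, 0.231] pointing down, gripper open.
Joint ranges: [-3.01, 3.01], [-1.01, 2.22], [0.06, 2.58], [-1.02, 4.17], [0.09, 2.62], [-3.14, 3.14]. Speed limits (rad/s): [2.57, 2.57, 3.14, 3.14, 3.14, 3.14].

### API

Orientations are given as a rotation vector (axis times angle).
In Python, from station import ctrl gives the robot as it stands.
- The arm moves only by the tool jog_arm, never from a script. Its argument "plan" is a list of rows, each a list of 7 numbers: the shift along the tool's x, y, z in units of 0.02 m (1.0 is 0.02 m), then the turn, a rotation vector about the tool's x, y, z in units of 45 degrees (1.0 is 45 degrees), then the opening, from -1 (shut) to 1 (fully open). A call has 1 to 8 rows; each row shifts and turns the commanded pose from where the row before left it, along the tool's axes as they then stand; what a row does not reach is not made up. A row lasts 1/10 s, in which the tool goes at most 50 mm and 8.59 degrees, less where a joint would pass 70% of its speed; a pose out of reach is approached as far as the arm can. A call with a number of a shift or a turn outside -1 to 1 is refused whole. A call with a gripper value outside its range is refused whole. The fingers move at their own pace and stop on an object; "grip_force" is the grip in N (left out, the last holds). Time passes only in rows, so rows that do not move let the fingers close. It gives the time, the measured TCP pose, the force, the opening and the grip force at its end, in the units of the state.
- ctrl.get_obs(): the state, without advancing time (a new reading comes with each control period).
- ctrl.get_image(name): name is "scene" or "top" or "wrist"; returns (picture, depth): 420x560x3 uint8, red, green, blue; 420x560 float32, m along the optical axis (not along the pixel's ray), 0 where there is no reading.
- ctrl.camera_info(name): a dict with "camera_matrix" (3x3 intrinsics, pixels), "rvec" (rotation vector, rad) and "tvec" (3), from world to camera coordinates, as OpenCV has them; the wrist camera has in their place "T_tool_cam" (4x4, takes a point from camera to tool coordinates, whose origin is the TCP and whose axes are the flange's). Camera axes: x right, y down, z forward; pixel columns grow to the right and rows downward; lengths in m; the calibration is good to about 2 mm. A picture is of the moment at which its call begins: read the wrist's pose just before it. camera_info takes no time and is no camera call.
- ctrl.finish_job(): hands the job in; it is judged then, once.
The state is a dict: "t": time; "q": joint angles; "dq": joint speeds; "effort": joint torques, N m; "tool_pos": TCP position; "tool_rot": TCP orientation; "contact_force": force on the tool from outside, world axes, zero at the start; "wrist_torque": the same for the moment, N m; "opening": finger opening in m; "grip_force": force on a finger pad.
Only numpy, scipy, OpenCV 4.12 (cv2) and the standard library are available. Lean on these libraries where they do the work, as an engineer would, in place of code of your own. Each camera call takes 0.05 s, during which the arm holds its last target. There are 200 camera calls.

## Working session

There is one attempt and no reset: what is moved stays moved. The work goes in short steps, Python scripts to look and compute and a tool call to move; the robot and the scene stay as the last step left them, time stands still between calls to the robot, and variables do not carry over. Pictures are saved under pics/ and viewed, at most 10 in all, crops included, and the job is handed in when it is done.

Besides the shell and the picture viewer there is one more tool, called after "Call:" in YAML: its name, and indented under it one key for each argument. jog_arm: Moves the arm, as the interface text tells. Shifts and turns lie within -1 to 1; 1 stands for 0.02 m of shift or 45 degrees of turn. Its arguments: {"type":"object","properties":{"plan":{"type":"array"},"grip_force":{"type":"number"}},"required":["plan"]}

```bash
ls; mkdir -p pics
python3 - <<'E'
from station import ctrl
import cv2,numpy as np
o=ctrl.get_obs();print(o)
for n in("top","scene"):
    p,d=ctrl.get_image(n);cv2.imwrite(f"pics/{n}0.png",p[:,:,::-1]);np.savez(f"pics/{n}0.npz",p=p,d=d)
    print(n,ctrl.camera_info(n))
print(ctrl.camera_info("wrist"))
E
```

```text
pics
{'t': 0.0, 'q': array([-1.36496781e+00,  5.33404030e-02,  1.61431446e+00,  9.58893713e-07,
        1.47597939e+00, -1.19009563e-01]), 'dq': array([0.00084284, 0.00070582, 0.0007748 , 0.00179807, 0.00195109,
       0.00097742]), 'effort': array([-1.38018868e-04, -3.93672216e+01, -3.70179248e+01, -9.43053533e-05,
        6.96838993e-03,  1.62479847e-05]), 'tool_pos': array([ 0.19933822, -0.59169857,  0.23006099]), 'tool_rot': array([-3.09823330e+00, -5.07684025e-01,  1.37580442e-04]), 'contact_force': array([-0.15313649, -0.24090681, -0.40048762]), 'wrist_torque': array([ 0.01301339, -0.02554561, -0.03145768]), 'grip_force': 0.0, 'opening': 0.08521558611675283}
top {'camera_matrix': array([[392.30364336,   0.        , 273.27767118],
       [  0.        , 392.30364336, 211.3542083 ],
       [  0.        ,   0.        ,   1.        ]]), 'rvec': array([ 2.18824528, -2.23125676,  0.05573087]), 'tvec': array([0.00412819, 0.54520549, 1.0742991 ])}
scene {'camera_matrix': array([[537.63291177,   0.        , 276.89460165],
       [  0.        , 537.63291177, 219.38081937],
       [  0.        ,   0.        ,   1.        ]]), 'rvec': array([ 1.22334445,  2.04572291, -1.13100417]), 'tvec': array([ 0.23116797, -0.16887842,  1.88512384])}
{'camera_matrix': array([[331.72673078,   0.        , 280.68262118],
       [  0.        , 331.72673078, 204.80726527],
       [  0.        ,   0.        ,   1.        ]]), 'T_tool_cam': array([[ 3.03296018e-04, -9.62440783e-01, -2.71491525e-01,
         6.95239898e-02],
       [ 9.99999545e-01,  4.63920633e-05,  9.52686336e-04,
        -4.32358793e-04],
       [-9.04309130e-04, -2.71491690e-01,  9.62440359e-01,
        -1.42078229e-01],
       [ 0.00000000e+00,  0.00000000e+00,  0.00000000e+00,
         1.00000000e+00]])}
```

View pics/top0.png

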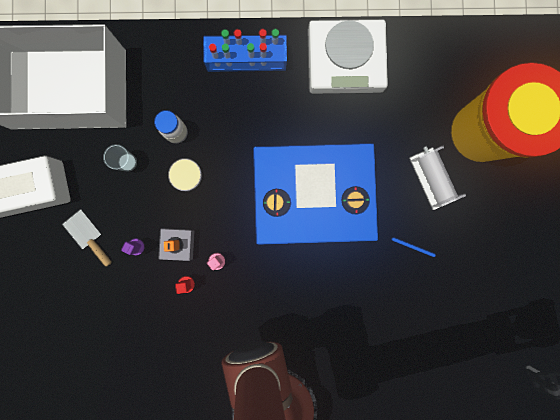

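View pics/scene0.png

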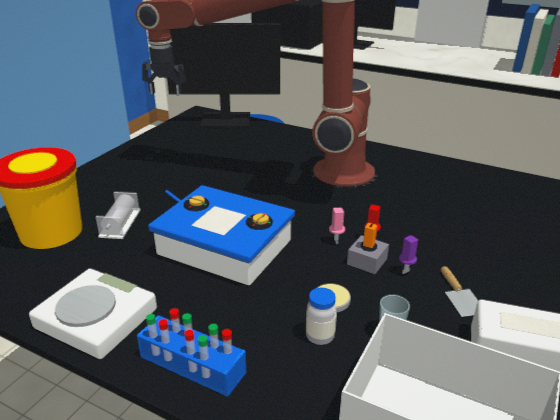

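The top view shows candidate keys: orange (172,245) in the grey stand, purple (133,247), pink (216,262) and red (185,285). The orange one in the stand fits the description. The locks are at (277,202) and (356,200). I'll confirm all of these in one enlarged crop and measure them.

```bash
cat > h.py <<'E'
from station import ctrl
import cv2,numpy as np
from scipy.spatial.transform import Rotation as R
def cam(n,o=None):
    c=ctrl.camera_info(n);K=c["camera_matrix"]
    if n=="wrist":
        T=np.eye(4);T[:3,:3]=R.from_rotvec(o["tool_rot"]).as_matrix();T[:3,3]=o["tool_pos"];T=T@c["T_tool_cam"]
        return K,T[:3,:3],T[:3,3]
    M=cv2.Rodrigues(c["rvec"])[0];return K,M.T,-M.T@c["tvec"]
def onplane(C,uv,z):
    K,Rw,p=C;d=Rw@np.linalg.solve(K,[uv[0],uv[1],1.]);return p+d*(z-p[2])/d[2]
def proj(C,X):
    K,Rw,p=C;v=K@(Rw.T@(np.asarray(X)-p));return v[:2]/v[2]
def blobs(mask,amin=15):
    n,l,s,c=cv2.connectedComponentsWithStats(mask.astype(np.uint8))
    return [(c[i].round(1),s[i][4],l==i) for i in range(1,n) if s[i][4]>=amin]
E
python3 - <<'E'
from h import *
p=np.load("pics/top0.npz")["p"];C=cam("top")
a=cv2.resize(p[180:225,245:385],None,fx=5,fy=5,interpolation=cv2.INTER_CUBIC)
b=cv2.resize(p[220:300,110:250],None,fx=5,fy=5,interpolation=cv2.INTER_CUBIC)
cv2.imwrite("pics/crop1.png",cv2.resize(np.vstack([a,b]),None,fx=.95,fy=.95)[:600,:,::-1])
hsv=cv2.cvtColor(p,cv2.COLOR_RGB2HSV);h,s,v=cv2.split(hsv)
for c,n,m in blobs((h>8)&(h<22)&(s>120)&(v>120)): print(c,n,onplane(C,c,.117),onplane(C,c,.114))
m=(h>100)&(h<125)&(s>150)&(v>120)
c,n,mm=max(blobs(m),key=lambda b:b[1]);
cn=max(cv2.findContours(mm.astype(np.uint8),0,2)[0],key=cv2.contourArea)
bx=cv2.boxPoints(cv2.minAreaRect(cn));print("lid",[onplane(C,q,.1).round(4) for q in bx])
m=(s<40)&(v>70)&(v<200); 
for c,n,mm in blobs(m,200):
    if 150<c[0]<200 and 220<c[1]<270:
        cn=max(cv2.findContours(mm.astype(np.uint8),0,2)[0],key=cv2.contourArea);r=cv2.minAreaRect(cn);print("stand",c,n,r,[onplane(C,q,.048).round(4) for q in cv2.boxPoints(r)])
E
```

```text
[540.9  84.9] 33 [ 0.85010973 -0.69216581  0.117     ] [ 0.8511676  -0.69432039  0.114     ]
[471.  135.4] 1366 [ 0.72364457 -0.50812472  0.117     ] [ 0.72431386 -0.50971382  0.114     ]
[482.9 127.8] 16 [ 0.74250246 -0.53916773  0.117     ] [ 0.74322969 -0.54085221  0.114     ]
[493.6 143.2] 21 [ 0.70284526 -0.56485014  0.117     ] [ 0.70345065 -0.56661353  0.114     ]
[355.  195.4] 77 [ 0.57729383 -0.21014736  0.117     ] [ 0.57751344 -0.21082089  0.114     ]
[272.6 203.2] 19 [ 0.5616599  -0.00366023  0.117     ] [ 0.56183147 -0.0036993   0.114     ]
[281.1 203.1] 16 [ 0.56150833 -0.02485583  0.117     ] [ 0.56167944 -0.02496003  0.114     ]
[355.8 203.6] 77 [ 0.55672168 -0.21159077  0.117     ] [ 0.55687808 -0.21226873  0.114     ]
[168.4 245.7] 92 [0.4612748  0.25614558 0.117     ] [0.46113793 0.2569048  0.114     ]
lid [array([0.7074, 0.0433, 0.1   ]), array([ 0.7122, -0.267 ,  0.1   ]), array([ 0.4634, -0.2676,  0.1   ]), array([0.4599, 0.0399, 0.1   ])]
stand [175.1 244.2] 716 ((174.4793243408203, 244.35171508789062), (31.416282653808594, 30.946504592895508), 3.3664605617523193) [array([0.4239, 0.3016, 0.048 ]), array([0.5055, 0.2961, 0.048 ]), array([0.4989, 0.2132, 0.048 ]), array([0.4173, 0.219 , 0.048 ])]
```

View pics/crop1.png

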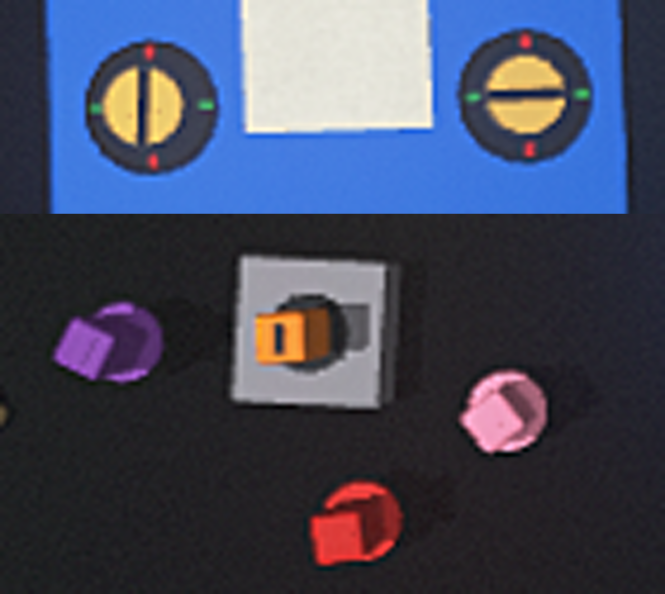

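The crop confirms the target. The orange handle sits on a black flange in the grey stand, and the pink, purple and red ones are look-alikes. The left lock, at top pixel (277,202), is open: its slot lies near the red marks. The right lock (356,200) has its slot on the green marks, so it's closed. I'll turn the tool to yaw 90° and go past the open lock.

Call:
jog_arm:
  plan:
    - [0.83, -0.56, 0, 0, 0, -0.19, 1]
    - [0.9, -0.44, 0, 0, 0, -0.19, 1]
    - [0.96, -0.29, 0, 0, 0, -0.19, 1]
    - [0.99, -0.16, 0, 0, 0, -0.19, 1]
    - [1, 0, 0, 0, 0, -0.19, 1]
    - [0.99, 0.14, 0, 0, 0, -0.19, 1]
    - [0.96, 0.29, 0, 0, 0, -0.19, 1]
    - [0.91, 0.42, 0, 0, 0, -0.19, 1]

```text
t: 0.9
tool_pos: [0.296, -0.4632, 0.2307]
tool_rot: [-2.271, -2.169, -0.001]
contact_force: [1.1, 0.6, 0.3]
opening: 0.0851
grip_force: 0.0
```

Call:
jog_arm:
  plan:
    - [1, 0.7, 0, 0, 0, -0.067, 1]
    - [1, 0.7, 0, 0, 0, 0, 1]
    - [1, 0.7, 0, 0, 0, 0, 1]
    - [1, 0.7, 0, 0, 0, 0, 1]
    - [1, 0.7, 0, 0, 0, 0, 1]
    - [1, 0.7, 0, 0, 0, 0, 1]
    - [1, 0.7, 0, 0, 0, 0, 1]
    - [1, 0.7, 0, 0, 0, 0, 1]

```text
t: 1.7
tool_pos: [0.4089, -0.3038, 0.2308]
tool_rot: [-2.22, -2.221, -0.0]
contact_force: [0.6, -0.8, 0.1]
opening: 0.0852
grip_force: 0.0
```

Call:
jog_arm:
  plan:
    - [1, 0.8, 0, 0, 0, 0, 1]
    - [1, 0.8, 0, 0, 0, 0, 1]
    - [1, 0.8, 0, 0, 0, 0, 1]
    - [1, 0.8, 0, 0, 0, 0, 1]
    - [1, 0.8, 0, 0, 0, 0, 1]
    - [1, 0.8, 0, 0, 0, 0, 1]
    - [1, 0.8, 0, 0, 0, 0, 1]
    - [1, 0.8, 0, 0, 0, 0, 1]

```text
t: 2.5
tool_pos: [0.5369, -0.1438, 0.2307]
tool_rot: [-2.22, -2.221, 0.001]
contact_force: [-0.6, 0.1, 0.2]
opening: 0.0853
grip_force: 0.0
```

Call:
jog_arm:
  plan:
    - [1, 0.3, 0, 0, 0, 0, 1]
    - [1, 0.3, 0, 0, 0, 0, 1]
    - [1, 0.3, 0, 0, 0, 0, 1]
    - [1, 0.3, 0, 0, 0, 0, 1]
    - [0, 0, 0, 0, 0, 0, 1]
    - [0, 0, 0, 0, 0, 0, 1]

```text
t: 3.1
tool_pos: [0.5603, -0.0648, 0.2308]
tool_rot: [-2.22, -2.222, 0.001]
contact_force: [0.2, 0.8, 0.4]
opening: 0.0856
grip_force: 0.0
```

```bash
cat > look.py <<'E'
from h import *
import sys
o=ctrl.get_obs();p,d=ctrl.get_image("wrist")
np.savez(f"pics/{sys.argv[1]}.npz",p=p,d=d,tool_pos=o["tool_pos"],tool_rot=o["tool_rot"]);cv2.imwrite(f"pics/{sys.argv[1]}.png",p[:,:,::-1]);print(o["tool_pos"],o["tool_rot"])
E
python3 look.py w1
```

```text
[ 0.56028968 -0.06477978  0.23081787] [-2.21971919e+00 -2.22249062e+00  1.37155766e-03]
```

View pics/w1.png

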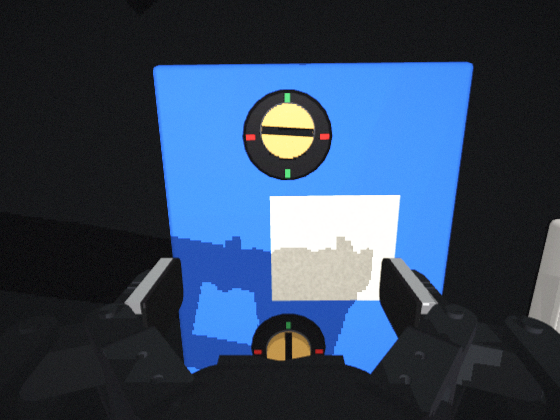

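The wrist view shows the open lock at about (288,132). Its slot runs from (261,130) to (314,133), with red marks at left and right and green above and below. I'll measure the base, cam and slot angle.

```bash
cat > lock.py <<'E'
from h import *
import sys
f=np.load(f"pics/{sys.argv[1]}.npz");p=f["p"];C=cam("wrist",f)
r=(slice(60,200),slice(220,360));q=p[r];off=np.array([220,60])
h,s,v=cv2.split(cv2.cvtColor(q,cv2.COLOR_RGB2HSV))
b=(h>15)&(h<40)&(s>60)&(v>140)
B=[x for x in blobs(b,100)];pts=np.vstack([np.argwhere(x[2])[:,::-1] for x in B])
(cx,cy),rad=cv2.minEnclosingCircle(pts.astype(np.float32));print("cam px",cx+220,cy+60,rad,onplane(C,(cx+220,cy+60),.117))
hull=cv2.convexHull(pts.astype(np.int32));m=np.zeros(b.shape,np.uint8);cv2.fillConvexPoly(m,hull,1)
e=cv2.fitEllipse(hull);print("ell",onplane(C,np.array(e[0])+off,.117),e[1])
m=cv2.erode(m,np.ones((3,3)));sl=np.argwhere((m>0)&(v<100))[:,::-1]+off
W=np.array([onplane(C,x,.117)[:2] for x in sl]);c=W.mean(0);u=np.linalg.svd(W-c)[2][0];u*=np.sign(u[0]);print("slot",c,"yaw",np.degrees(np.arctan2(u[1],u[0])))
M=[]
for n,mk in (("red",((h<8)|(h>172))&(s>120)&(v>100)),("green",(h>45)&(h<80)&(s>120)&(v>80))):
    for x in blobs(mk,8): w=onplane(C,x[0]+off,.109);M.append(w);print(n,x[0]+off,w.round(4))
print("base centre",np.mean(M,0))
E
python3 lock.py w1
```

```text
cam px 287.4064025878906 130.42610931396484 27.95400047302246 [ 0.5658065  -0.00950591  0.117     ]
ell [ 0.56574347 -0.00946564  0.117     ] (53.7935905456543, 55.8805046081543)
slot [ 0.56568231 -0.00996236] yaw -2.9044287429896825
red [324.4 136.1] [ 0.5949 -0.0142  0.109 ]
red [250.4 137. ] [ 0.5371 -0.015   0.109 ]
green [286.6  97.1] [0.5652 0.0147 0.109 ]
green [287.4 173. ] [ 0.5662 -0.0434  0.109 ]
base centre [ 0.56582985 -0.01449584  0.109     ]
```

Open lock measured:
- Cam centre is at (0.5657, −0.0097), and the base is at y = −0.0145.
- Slot yaw is −2.9° against a base yaw of about +0.9°, so the cam is at about 0.07 rad.

Now to the stand.

Call:
jog_arm:
  plan:
    - [1, -0.4, 0, 0, 0, 0, 1]
    - [1, -0.4, 0, 0, 0, 0, 1]
    - [1, -0.4, 0, 0, 0, 0, 1]
    - [1, -0.4, 0, 0, 0, 0, 1]
    - [1, -0.4, 0, 0, 0, 0, 1]
    - [1, -0.4, 0, 0, 0, 0, 1]
    - [1, -0.4, 0, 0, 0, 0, 1]
    - [1, -0.4, 0, 0, 0, 0, 1]

```text
t: 3.95
tool_pos: [0.4961, 0.0948, 0.2313]
tool_rot: [2.223, 2.22, -0.0]
contact_force: [-0.2, -0.0, -0.4]
opening: 0.0857
grip_force: 0.0
```

Call:
jog_arm:
  plan:
    - [1, -0.4, 0, 0, 0, 0, 1]
    - [1, -0.4, 0, 0, 0, 0, 1]
    - [1, -0.4, 0, 0, 0, 0, 1]
    - [1, -0.4, 0, 0, 0, 0, 1]
    - [0.8, -0.15, 0, 0, 0, 0, 0.4]
    - [0, 0, 0, 0, 0, 0, 0.4]
    - [0, 0, 0, 0, 0, 0, 0.4]

```text
t: 4.65
tool_pos: [0.4616, 0.1904, 0.2312]
tool_rot: [2.221, 2.221, -0.001]
contact_force: [0.2, -0.8, 0.2]
opening: 0.0599
grip_force: 0.0
```

```bash
python3 look.py w2
python3 - <<'E'
from h import *
f=np.load("pics/w2.npz");p=f["p"];C=cam("wrist",f)
h,s,v=cv2.split(cv2.cvtColor(p,cv2.COLOR_RGB2HSV))
for c,n,mm in blobs((h>5)&(h<22)&(s>130)&(v>60),60):
    cn=max(cv2.findContours(mm.astype(np.uint8),0,2)[0],key=cv2.contourArea);r=cv2.minAreaRect(cn);print("orange",c,n,r,onplane(C,r[0],.114))
for c,n,mm in blobs((s<50)&(v>70)&(v<230),500):
    cn=max(cv2.findContours(mm.astype(np.uint8),0,2)[0],key=cv2.contourArea);r=cv2.minAreaRect(cn);print("grey",c,n,r,onplane(C,r[0],.048),[onplane(C,q,.048).round(4)[:2] for q in cv2.boxPoints(r)])
E
```

```text
[0.46160937 0.19035079 0.23121389] [ 2.22120747e+00  2.22109856e+00 -7.26411592e-04]
orange [280.  119.5] 232 ((280.0, 115.5), (35.0, 34.0), 90.0) [0.46171567 0.25639897 0.114     ]
grey [551.5 114. ] 765 ((549.5, 112.5), (53.0, 19.0), 90.0) [0.71622423 0.25831306 0.048     ] [array([0.7022, 0.2819]), array([0.7198, 0.2819]), array([0.7309, 0.2337]), array([0.7125, 0.2337])]
grey [280.5 124.5] 764 ((280.0, 120.5), (61.0, 46.0), 90.0) [0.46160045 0.25092192 0.048     ] [array([0.4403, 0.2784]), array([0.483 , 0.2784]), array([0.484 , 0.2221]), array([0.4392, 0.2221])]
grey [438.9 133. ] 614 ((458.0, 133.5), (85.0, 90.0), 90.0) [0.63260493 0.238855   0.048     ] [array([0.5851, 0.2775]), array([0.6688, 0.2775]), array([0.6834, 0.1974]), array([0.5939, 0.1974])]
grey [189.5 273.1] 682 ((185.884765625, 271.01318359375), (25.526824951171875, 55.762481689453125), 22.52056312561035) [0.3598846  0.09325549 0.048     ] [array([0.3332, 0.0679]), array([0.3615, 0.1287]), array([0.3856, 0.1176]), array([0.3582, 0.0557])]
grey [372.1 274. ] 703 ((374.9500427246094, 271.85003662109375), (55.339862
[... 527 characters left out ...]
1094, 33.99999237060547), -0.0) [0.50940269 0.03744455 0.048     ] [array([0.4673, 0.0151]), array([0.4671, 0.0591]), array([0.5502, 0.0591]), array([0.5531, 0.0151])]
grey [126.7 347.7] 1413 ((125.30769348144531, 350.0384521484375), (39.0271110534668, 43.7338981628418), 78.69007110595703) [ 0.28153223 -0.00806634  0.048     ] [array([0.2551, 0.0121]), array([0.3056, 0.0236]), array([ 0.3087, -0.0289]), array([ 0.2563, -0.0412])]
grey [436.5 349.2] 1596 ((436.4828186035156, 350.2931213378906), (44.102020263671875, 40.16889190673828), 10.491477012634277) [ 0.64369055 -0.00840355  0.048     ] [array([ 0.6166, -0.0305]), array([0.6191, 0.0237]), array([0.67 , 0.013]), array([ 0.6695, -0.042 ])]
```

View pics/w2.png

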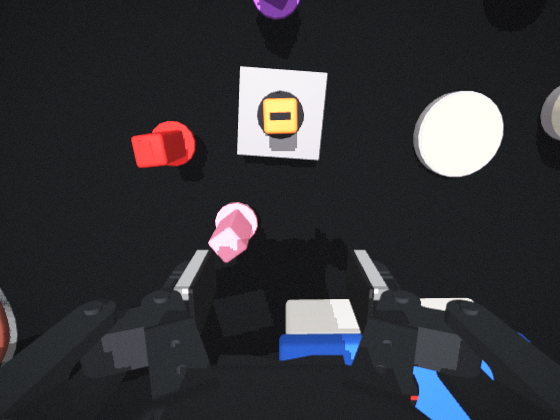

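In the wrist view the orange key is at (280,116), upright and square to the tool, with its mark along the slot axis. The stand spans (237..327, 67..159), rotated a few degrees. I'll measure both.

Run:
```python
from h import *
f=np.load("pics/w2.npz");p=f["p"];C=cam("wrist",f)
h,s,v=cv2.split(cv2.cvtColor(p,cv2.COLOR_RGB2HSV))
roi=np.zeros(h.shape,bool);roi[55:175,225:340]=1
def quad(m,z,name):
    cn=max(cv2.findContours(m.astype(np.uint8),0,2)[0],key=cv2.contourArea)
    W=np.array([onplane(C,q[0],z)[:2] for q in cv2.convexHull(cn)]).astype(np.float32)
    print(name,cv2.contourArea(cn),cv2.minAreaRect(W*1000), cv2.boundingRect(cn))
quad(roi&(h>5)&(h<35)&(s>110)&(v>60),.114,"key")
quad(roi&(s<60)&(v>110),.048,"stand")
fl=(roi&(v<60)).astype(np.uint8);fl[:, :255]=0;fl[:,306:]=0;fl[:88]=0;fl[142:]=0
cn=max(cv2.findContours(fl,0,2)[0],key=cv2.contourArea)
(c,r)=cv2.minEnclosingCircle(cn);print("flange",c,r,onplane(C,c,.054))
```

```text
key 1173.0 ((461.7211608886719, 255.84661865234375), (25.91690444946289, 26.26412582397461), 0.015066071413457394) (263, 98, 35, 37)
stand 7371.0 ((461.9801330566406, 256.3256530761719), (80.77689361572266, 80.51661682128906), 86.0181884765625) (237, 66, 91, 95)
flange (280.5, 134.5) 11.510964393615723 [0.4620787  0.23827868 0.054     ]
```

Call:
jog_arm:
  plan:
    - [1, 0, 0.5, 0, 0, 0, 0.4]
    - [1, 0, 0.5, 0, 0, 0, 0.4]
    - [1, 0, 0.5, 0, 0, 0, 0.4]
    - [0.27, 0, 0.5, 0, 0, 0, 0.4]
    - [0, 0, 1, 0, 0, 0, 0.4]
    - [0, 0, 1, 0, 0, 0, 0.4]
    - [0, 0, 1, 0, 0, 0, 0.4]
    - [0, 0, 0, 0, 0, 0, 0.4]

```text
t: 5.5
tool_pos: [0.4595, 0.2546, 0.1277]
tool_rot: [-2.221, -2.219, 0.01]
contact_force: [-0.6, -0.3, -0.1]
opening: 0.0597
grip_force: 0.0
```

Call:
jog_arm:
  plan:
    - [0, 0, 1, 0, 0, 0, 0.4]
    - [0, 0, 1, 0, 0, 0, 0.4]
    - [0, 0, 0.8, 0, 0, 0, 0.4]
    - [0, 0, 0.35, 0, 0, 0, 0.4]
    - [0, 0, 0, 0, 0, 0, 0.4]
    - [0, 0, 0, 0, 0, 0, 0.4]

```text
t: 6.1
tool_pos: [0.4623, 0.2565, 0.0695]
tool_rot: [2.221, 2.221, 0.002]
contact_force: [0.0, -0.8, 0.1]
opening: 0.0598
grip_force: 0.0
```

Call:
jog_arm:
  plan:
    - [0, 0, 0, 0, 0, 0, 0]
    - [0, 0, 0, 0, 0, 0, -0.3]
    - [0, 0, 0, 0, 0, 0, -0.6]
    - [0, 0, 0, 0, 0, 0, -1]
    - [0, 0, 0, 0, 0, 0, -1]
    - [0, 0, 0, 0, 0, 0, -1]
    - [0, 0, 0, 0, 0, 0, -1]
  grip_force: 60

```text
t: 6.8
tool_pos: [0.4622, 0.2569, 0.0694]
tool_rot: [2.22, 2.221, 0.003]
contact_force: [-0.4, -0.5, 5.6]
opening: 0.0253
grip_force: 59.5
```

Call:
jog_arm:
  plan:
    - [0, 0, -0.5, 0, 0, 0, -1]
    - [0, 0, -1, 0, 0, 0, -1]
    - [0, 0, -1, 0, 0, 0, -1]
    - [0, 0, -1, 0, 0, 0, -1]
    - [0, 0, -1, 0, 0, 0, -1]
    - [0, 0, -1, 0, 0, 0, -1]
    - [0, 0, -1, 0, 0, 0, -1]
    - [0, 0, -1, 0, 0, 0, -1]
  grip_force: 100

```text
t: 7.6
tool_pos: [0.4607, 0.2563, 0.2184]
tool_rot: [-2.22, -2.221, 0.003]
contact_force: [0.5, 0.5, -2.3]
opening: 0.0247
grip_force: 98.1
```

Call:
jog_arm:
  plan:
    - [-1, 0.4, 0, 0, 0, 0, -1]
    - [-1, 0.4, 0, 0, 0, 0, -1]
    - [-1, 0.4, 0, 0, 0, 0, -1]
    - [-1, 0.4, 0, 0, 0, 0, -1]
    - [-1, 0.4, 0, 0, 0, 0, -1]
    - [-1, 0.4, 0, 0, 0, 0, -1]
    - [-1, 0.4, 0, 0, 0, 0, -1]
    - [-1, 0.4, 0, 0, 0, 0, -1]

```text
t: 8.4
tool_pos: [0.525, 0.0957, 0.2176]
tool_rot: [-2.22, -2.221, 0.002]
contact_force: [0.6, -0.7, -1.6]
opening: 0.0256
grip_force: 98.2
```

Call:
jog_arm:
  plan:
    - [-1, 0.4, 0, 0, 0, 0, -1]
    - [-1, 0.4, 0, 0, 0, 0, -1]
    - [-1, 0.4, 0, 0, 0, 0, -1]
    - [-1, 0.4, 0, 0, 0, 0, -1]
    - [-1, 0.4, 0, 0, 0, 0, -1]
    - [0, 0, 0, 0, 0, 0, -1]
    - [0, 0, 0, 0, 0, 0, -1]

```text
t: 9.1
tool_pos: [0.565, -0.0033, 0.2177]
tool_rot: [-2.221, -2.22, 0.001]
contact_force: [0.2, 0.5, -1.6]
opening: 0.025
grip_force: 98.2
```

```bash
python3 look.py w3
python3 - <<'E'
from h import *
o=ctrl.get_obs();print(o["tool_pos"],o["q"],o["contact_force"],o["opening"])
E
```

```text
[ 0.56497389 -0.00334822  0.21765222] [-2.22062212e+00 -2.21988523e+00  1.08568657e-03]
[ 0.56495124 -0.0029201   0.21779773] [-1.37105159e-01 -8.04685338e-02  1.76739281e+00  4.41486983e-04
  1.45602858e+00 -1.37684703e-01] [-0.73839182  0.28316749 -1.96827388] 0.024879337769949113
```

View pics/w3.png

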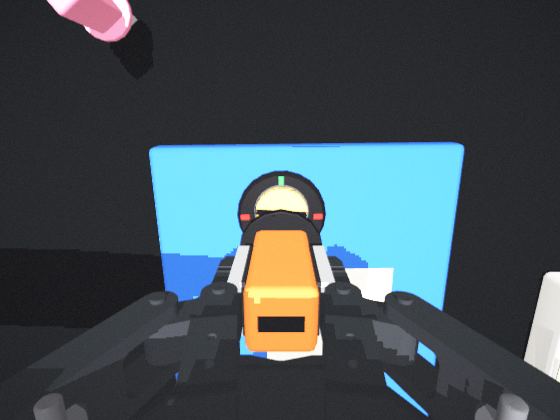

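The key sits square in the grip, with its mark at (281,324). The lock is visible behind the flange at (282,205). I'll check the grip offset from the mark, then line up the yaw and come down to just above the cam.

Call:
jog_arm:
  plan:
    - [-0.28, 0.06, 0.3, 0, 0, 0.065, -1]
    - [0, 0, 0.5, 0, 0, 0, -1]
    - [0, 0, 0.5, 0, 0, 0, -1]
    - [0, 0, 0.4, 0, 0, 0, -1]
    - [0, 0, 0, 0, 0, 0, -1]
    - [0, 0, 0, 0, 0, 0, -1]

```text
t: 9.75
tool_pos: [0.5665, -0.0087, 0.1839]
tool_rot: [-2.276, -2.165, 0.001]
contact_force: [0.1, -0.2, -0.6]
opening: 0.0251
grip_force: 98.2
```

```bash
cat > st.py <<'E'
from h import *
o=ctrl.get_obs();M=R.from_rotvec(o["tool_rot"]).as_matrix();print(o["t"],o["tool_pos"].round(4),"yaw",np.degrees(np.arctan2(M[1,0],M[0,0])).round(2),"F",o["contact_force"].round(1),"T",o["wrist_torque"].round(2))
E
python3 st.py
python3 - <<'E'
from h import *
f=np.load("pics/w3.npz");C=cam("wrist",f);print("mark minus TCP",onplane(C,(281.5,324),f["tool_pos"][2]+.045)-f["tool_pos"])
# side check: scene + top cameras, predicted vs seen key handle top
p,_=ctrl.get_image("top");T=cam("top");h,s,v=cv2.split(cv2.cvtColor(p,cv2.COLOR_RGB2HSV))
cv2.imwrite("pics/top1.png",p[:,:,::-1])
q,_=ctrl.get_image("scene");cv2.imwrite("pics/scene1.png",cv2.resize(q[160:260,180:340],None,fx=5,fy=5,interpolation=2)[:,:,::-1])
E
```

```text
9.75 [ 0.5665 -0.0087  0.1839] yaw 87.13 F [ 0.1 -0.2 -0.6] T [-0.03 -0.04  0.02]
mark minus TCP [9.18678987e-04 2.60861532e-05 4.50000000e-02]
```

View pics/scene1.png

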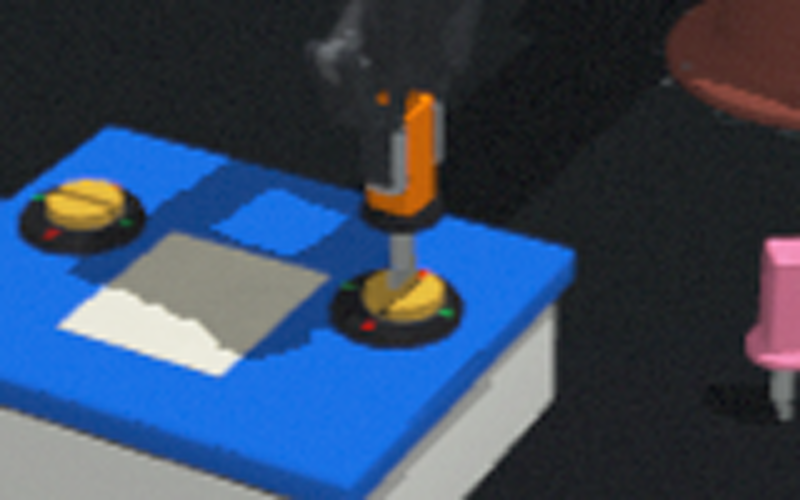

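The scene crop shows the blade just above the open cam, lined up with the slot at crop (403,295). I'll go down gently.

Call:
jog_arm:
  plan:
    - [0, 0, 0.15, 0, 0, 0, -1]
    - [0, 0, 0.1, 0, 0, 0, -1]
    - [0, 0, 0.1, 0, 0, 0, -1]
    - [0, 0, 0, 0, 0, 0, -1]

```text
t: 10.25
tool_pos: [0.5665, -0.009, 0.1768]
tool_rot: [-2.277, -2.164, 0.001]
contact_force: [-0.4, -0.2, -2.4]
opening: 0.0246
grip_force: 98.2
```

Call:
jog_arm:
  plan:
    - [0, 0, 0.07, 0, 0, 0, -1]
    - [0, 0, 0.07, 0, 0, 0, -1]
    - [0, 0, 0.03, 0, 0, 0, -1]
    - [0, 0, 0, 0, 0, 0, -1]

```text
t: 10.65
tool_pos: [0.5667, -0.009, 0.1738]
tool_rot: [-2.277, -2.164, 0.0]
contact_force: [-0.5, -0.2, -2.0]
opening: 0.025
grip_force: 98.2
```

```bash
python3 st.py
```

```text
10.65 [ 0.5667 -0.009   0.1738] yaw 87.1 F [-0.5 -0.2 -2. ] T [-0.02  0.01 -0.01]
```

Call:
jog_arm:
  plan:
    - [0, 0, 0.04, 0, 0, 0, -1]
    - [0, 0, 0.03, 0, 0, 0, -1]
    - [0, 0, 0, 0, 0, 0, -1]
    - [0, 0, 0, 0, 0, 0, -1]

```text
t: 11.05
tool_pos: [0.5667, -0.009, 0.1725]
tool_rot: [-2.277, -2.165, 0.0]
contact_force: [0.0, 0.5, -1.3]
opening: 0.0251
grip_force: 98.2
```

```bash
python3 st.py
```

```text
11.05 [ 0.5667 -0.009   0.1725] yaw 87.1 F [ 0.   0.5 -1.3] T [0.04 0.01 0.01]
```

Call:
jog_arm:
  plan:
    - [0, 0, 0.03, 0, 0, 0, -1]
    - [0, 0, 0, 0, 0, 0, -1]

```text
t: 11.25
tool_pos: [0.5667, -0.009, 0.1718]
tool_rot: [-2.277, -2.164, 0.0]
contact_force: [0.4, 0.3, -1.8]
opening: 0.0249
grip_force: 98.2
```

Call:
jog_arm:
  plan:
    - [0, 0, 0, 0, 0, 0.05, -1]
    - [0, 0, 0, 0, 0, 0.08, -1]
    - [0, 0, 0, 0, 0, 0.1, -1]
    - [0, 0, 0, 0, 0, 0.1, -1]
    - [0, 0, 0, 0, 0, 0.1, -1]
    - [0, 0, 0, 0, 0, 0.07, -1]
    - [0, 0, 0, 0, 0, 0, -1]

```text
t: 11.95
tool_pos: [0.5668, -0.0096, 0.1719]
tool_rot: [2.654, 1.678, -0.001]
contact_force: [-0.2, -1.6, -1.6]
opening: 0.025
grip_force: 98.0
```

```bash
python3 st.py
```

```text
11.95 [ 0.5668 -0.0096  0.1719] yaw 64.61 F [-0.2 -1.6 -1.6] T [-0.49  0.    0.08]
```

Call:
jog_arm:
  plan:
    - [0, 0, 0, 0, 0, 0.12, -1]
    - [0, 0, 0, 0, 0, 0.14, -1]
    - [0, 0, 0, 0, 0, 0.14, -1]
    - [0, 0, 0, 0, 0, 0.14, -1]
    - [0, 0, 0, 0, 0, 0.14, -1]
    - [0, 0, 0, 0, 0, 0.14, -1]
    - [0, 0, 0, 0, 0, 0.08, -1]
    - [0, 0, 0, 0, 0, 0, -1]

```text
t: 12.75
tool_pos: [0.5667, -0.0103, 0.172]
tool_rot: [3.069, 0.657, -0.001]
contact_force: [-1.1, -4.7, -1.3]
opening: 0.025
grip_force: 98.1
```

```bash
python3 st.py
```

```text
12.75 [ 0.5667 -0.0103  0.172 ] yaw 24.15 F [-1.1 -4.7 -1.3] T [-1.12  0.18  0.11]
```

Call:
jog_arm:
  plan:
    - [-0.02, 0.045, 0, 0, 0, 0.08, -1]
    - [0, 0, 0, 0, 0, 0.1, -1]
    - [0, 0, 0, 0, 0, 0.1, -1]
    - [0, 0, 0, 0, 0, 0.08, -1]
    - [0, 0, 0, 0, 0, 0.05, -1]
    - [0, 0, 0, 0, 0, 0, -1]

```text
t: 13.35
tool_pos: [0.5665, -0.0107, 0.1719]
tool_rot: [3.136, 0.157, -0.001]
contact_force: [-0.9, -3.5, -1.0]
opening: 0.0249
grip_force: 98.3
```

```bash
python3 st.py
```

```text
13.35 [ 0.5665 -0.0107  0.1719] yaw 5.75 F [-0.9 -3.5 -1. ] T [-0.9   0.28  0.1 ]
```

Call:
jog_arm:
  plan:
    - [0, 0, 0, 0, 0, 0.04, -1]
    - [0, 0, 0, 0, 0, 0.04, -1]
    - [0, 0, 0, 0, 0, 0.04, -1]
    - [0, 0, 0, 0, 0, 0, -1]

```text
t: 13.75
tool_pos: [0.5664, -0.0105, 0.1719]
tool_rot: [3.141, 0.01, -0.002]
contact_force: [-2.3, -4.4, -1.0]
opening: 0.0249
grip_force: 98.3
```

```bash
python3 st.py
```

```text
13.75 [ 0.5664 -0.0105  0.1719] yaw 0.36 F [-2.3 -4.4 -1. ] T [-1.    0.41  0.05]
```

Call:
jog_arm:
  plan:
    - [0, 0, 0, 0, 0, 0.025, -1]
    - [0, 0, 0, 0, 0, 0.025, -1]
    - [0, 0, 0, 0, 0, 0, -1]

```text
t: 14.05
tool_pos: [0.5664, -0.0104, 0.1719]
tool_rot: [3.14, -0.053, -0.002]
contact_force: [-1.8, -3.6, 0.1]
opening: 0.0248
grip_force: 98.4
```

```bash
python3 st.py
```

```text
14.05 [ 0.5664 -0.0104  0.1719] yaw -1.95 F [-1.8 -3.6  0.1] T [-0.94  0.5   0.06]
```

Call:
jog_arm:
  plan:
    - [0, 0, 0, 0, 0, 0.02, -1]
    - [0, 0, 0, 0, 0, 0.01, -1]
    - [0, 0, 0, 0, 0, 0, -1]

```text
t: 14.35
tool_pos: [0.5664, -0.0103, 0.1719]
tool_rot: [3.14, -0.091, -0.001]
contact_force: [-1.7, -5.3, -0.7]
opening: 0.0247
grip_force: 98.4
```

```bash
python3 st.py
```

```text
14.35 [ 0.5664 -0.0103  0.1719] yaw -3.32 F [-1.7 -5.3 -0.7] T [-1.13  0.52  0.08]
```

Call:
jog_arm:
  plan:
    - [0, 0, 0, 0, 0, 0.015, -1]
    - [0, 0, 0, 0, 0, 0, -1]

```text
t: 14.55
tool_pos: [0.5664, -0.0102, 0.1718]
tool_rot: [3.139, -0.11, -0.002]
contact_force: [-2.1, -5.1, -0.9]
opening: 0.0251
grip_force: 98.4
```

```bash
python3 st.py
```

```text
14.55 [ 0.5664 -0.0102  0.1718] yaw -4.0 F [-2.1 -5.1 -0.9] T [-1.02  0.48  0.07]
```

Call:
jog_arm:
  plan:
    - [0, 0, 0, 0, 0, 0.015, -1]
    - [0, 0, 0, 0, 0, 0, -1]

```text
t: 14.75
tool_pos: [0.5664, -0.0103, 0.1718]
tool_rot: [3.138, -0.128, -0.002]
contact_force: [-0.8, -4.6, -0.8]
opening: 0.0248
grip_force: 98.4
```

```bash
python3 st.py
```

```text
14.75 [ 0.5664 -0.0103  0.1718] yaw -4.67 F [-0.8 -4.6 -0.8] T [-1.05  0.51  0.06]
```

Call:
jog_arm:
  plan:
    - [0, 0, 0, 0, 0, 0.015, -1]
    - [0, 0, 0, 0, 0, 0, -1]

```text
t: 14.95
tool_pos: [0.5664, -0.0103, 0.1718]
tool_rot: [3.137, -0.146, -0.002]
contact_force: [-2.2, -5.3, 0.1]
opening: 0.0251
grip_force: 98.4
```

```bash
python3 st.py
```

```text
14.95 [ 0.5664 -0.0103  0.1718] yaw -5.35 F [-2.2 -5.3  0.1] T [-1.08  0.51  0.08]
```

Call:
jog_arm:
  plan:
    - [0, 0, 0, 0, 0, 0.015, -1]
    - [0, 0, 0, 0, 0, 0, -1]

```text
t: 15.15
tool_pos: [0.5664, -0.0103, 0.1719]
tool_rot: [3.137, -0.165, -0.002]
contact_force: [-2.9, -4.4, -1.0]
opening: 0.0249
grip_force: 98.4
```

```bash
python3 st.py
```

```text
15.15 [ 0.5664 -0.0103  0.1719] yaw -6.02 F [-2.9 -4.4 -1. ] T [-1.07  0.47  0.09]
```

Call:
jog_arm:
  plan:
    - [0, 0, 0, 0, 0, 0.015, -1]
    - [0, 0, 0, 0, 0, 0, -1]

```text
t: 15.35
tool_pos: [0.5664, -0.0103, 0.1718]
tool_rot: [3.135, -0.184, -0.002]
contact_force: [-3.2, -4.4, -0.1]
opening: 0.0253
grip_force: 98.4
```

```bash
python3 st.py
```

```text
15.35 [ 0.5664 -0.0103  0.1718] yaw -6.7 F [-3.2 -4.4 -0.1] T [-1.11  0.52  0.08]
```

Call:
jog_arm:
  plan:
    - [0, 0, 0, 0, 0, 0.015, -1]
    - [0, 0, 0, 0, 0, 0, -1]

```text
t: 15.55
tool_pos: [0.5664, -0.0102, 0.1718]
tool_rot: [3.135, -0.202, -0.002]
contact_force: [-1.8, -4.3, 0.1]
opening: 0.0247
grip_force: 98.4
```

```bash
python3 st.py
```

```text
15.55 [ 0.5664 -0.0102  0.1718] yaw -7.37 F [-1.8 -4.3  0.1] T [-1.02  0.43  0.16]
```

Call:
jog_arm:
  plan:
    - [0, 0, 0, 0, 0, 0.015, -1]
    - [0, 0, 0, 0, 0, 0, -1]

```text
t: 15.75
tool_pos: [0.5664, -0.0102, 0.1718]
tool_rot: [3.133, -0.221, -0.002]
contact_force: [-2.5, -4.5, 0.7]
opening: 0.0249
grip_force: 98.4
```

```bash
python3 st.py
```

```text
15.75 [ 0.5664 -0.0102  0.1718] yaw -8.07 F [-2.5 -4.5  0.7] T [-1.02  0.56  0.06]
```

Call:
jog_arm:
  plan:
    - [0, 0, 0, 0, 0, 0.012, -1]
    - [0, 0, 0, 0, 0, 0, -1]

```text
t: 15.95
tool_pos: [0.5664, -0.0102, 0.1718]
tool_rot: [3.132, -0.235, -0.002]
contact_force: [-1.3, -4.9, -0.5]
opening: 0.025
grip_force: 98.4
```

```bash
python3 st.py
python3 - <<'E'
from h import *
q,_=ctrl.get_image("scene");cv2.imwrite("pics/scene2.png",cv2.resize(q[195:235,185:285],None,fx=8,fy=8,interpolation=2)[:,:,::-1])
E
python3 st.py
```

```text
15.95 [ 0.5664 -0.0102  0.1718] yaw -8.6 F [-1.3 -4.9 -0.5] T [-1.07  0.58  0.16]
16.0 [ 0.5664 -0.0102  0.1718] yaw -8.59 F [-2.9 -3.9 -0.2] T [-1.08  0.59  0.09]
```

View pics/scene2.png

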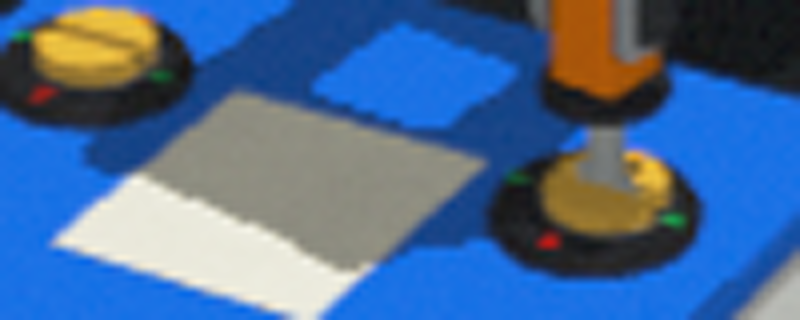

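```bash
cat > av.py <<'E'
from h import *
L=[]
for i in range(5): L.append(ctrl.get_obs());ctrl.get_image("top")
o=L[-1];M=R.from_rotvec(o["tool_rot"]).as_matrix();print(o["t"],o["tool_pos"].round(4),"yaw",np.degrees(np.arctan2(M[1,0],M[0,0])).round(2),"F",np.mean([x["contact_force"] for x in L],0).round(1),"Tz",np.mean([x["wrist_torque"][2] for x in L]).round(3),"e6",np.mean([x["effort"][5] for x in L]).round(3),"q6",o["q"][5])
E
python3 av.py
```

```text
16.2 [ 0.5664 -0.0102  0.1718] yaw -8.59 F [-2.5 -4.6 -0.6] Tz 0.135 e6 0.13 q6 1.57188701498264
```

Call:
jog_arm:
  plan:
    - [0, 0, 0, 0, 0, 0.012, -1]
    - [0, 0, 0, 0, 0, 0, -1]

```text
t: 16.45
tool_pos: [0.5664, -0.0102, 0.1718]
tool_rot: [3.131, -0.25, -0.002]
contact_force: [-2.3, -5.9, -0.3]
opening: 0.0248
grip_force: 98.4
```

```bash
python3 av.py
```

```text
16.65 [ 0.5664 -0.0102  0.1718] yaw -9.13 F [-2.8 -5.  -0.5] Tz 0.156 e6 0.177 q6 1.5811885055789452
```

Call:
jog_arm:
  plan:
    - [0, 0, 0, 0, 0, 0.012, -1]
    - [0, 0, 0, 0, 0, 0, -1]

```text
t: 16.9
tool_pos: [0.5664, -0.0102, 0.1718]
tool_rot: [3.13, -0.265, -0.002]
contact_force: [-2.1, -4.9, -1.0]
opening: 0.0246
grip_force: 98.4
```

```bash
python3 av.py
```

```text
17.1 [ 0.5664 -0.0102  0.1718] yaw -9.66 F [-2.5 -4.8 -0.6] Tz 0.203 e6 0.221 q6 1.5904905878445033
```

Joint 6 effort rises steadily by 0.045 N m per half degree, so the cam is on its stop at about 0.22 N m. I'll back off into the middle of the play and lift out.

Call:
jog_arm:
  plan:
    - [0, 0, 0, 0, 0, -0.06, -1]
    - [0, 0, 0, 0, 0, -0.07, -1]
    - [0, 0, 0, 0, 0, 0, -1]

```text
t: 17.45
tool_pos: [0.5667, -0.0088, 0.1717]
tool_rot: [-3.137, 0.105, 0.0]
contact_force: [-1.8, -0.3, -1.8]
opening: 0.0253
grip_force: 98.4
```

```bash
python3 av.py
```

```text
17.65 [ 0.5667 -0.0093  0.1718] yaw -3.87 F [-0.8  0.3 -1.7] Tz 0.016 e6 -0.055 q6 1.4897392559555922
```

Call:
jog_arm:
  plan:
    - [0, 0, -0.1, 0, 0, 0, -1]
    - [0, 0, -0.2, 0, 0, 0, -1]
    - [0, 0, -0.4, 0, 0, 0, -1]
    - [0, 0, -0.7, 0, 0, 0, -1]
    - [0, 0, -0.7, 0, 0, 0, -1]
    - [0, 0, -0.4, 0, 0, 0, -1]

```text
t: 18.3
tool_pos: [0.5679, -0.0102, 0.225]
tool_rot: [3.139, -0.106, 0.006]
contact_force: [0.6, -0.5, -0.1]
opening: 0.0252
grip_force: 98.4
```

Call:
jog_arm:
  plan:
    - [0, 0, 0, 0, 0, -0.19, -1]
    - [0, 0, 0, 0, 0, -0.19, -1]
    - [0, 0, 0, 0, 0, -0.19, -1]
    - [0, 0, 0, 0, 0, -0.19, -1]
    - [0, 0, 0, 0, 0, -0.19, -1]
    - [0, 0, 0, 0, 0, -0.19, -1]
    - [0, 0, 0, 0, 0, -0.19, -1]
    - [0, 0, 0, 0, 0, -0.19, -1]

```text
t: 19.1
tool_pos: [0.567, -0.01, 0.2228]
tool_rot: [2.65, 1.685, 0.001]
contact_force: [-0.3, -0.3, -2.3]
opening: 0.0249
grip_force: 98.4
```

Call:
jog_arm:
  plan:
    - [0, 0, 0, 0, 0, -0.19, -1]
    - [0, 0, 0, 0, 0, -0.19, -1]
    - [0, 0, 0, 0, 0, -0.186, -1]
    - [-1, 0, 0, 0, 0, 0, -1]
    - [-1, 0, 0, 0, 0, 0, -1]
    - [-0.8, 0, 0, 0, 0, 0, -1]
    - [0, 0, 0, 0, 0, 0, -1]
    - [0, 0, 0, 0, 0, 0, -1]

```text
t: 19.9
tool_pos: [0.5669, -0.0661, 0.2222]
tool_rot: [-2.222, -2.221, -0.001]
contact_force: [-0.4, -0.4, -0.9]
opening: 0.0252
grip_force: 98.4
```

```bash
python3 look.py w4; python3 st.py; python3 lock.py w4
python3 - <<'E'
import cv2
p=cv2.imread("pics/w4.png");cv2.imwrite("pics/w4c.png",cv2.resize(p[60:380,180:380],None,fx=1.8,fy=1.8))
E
```

```text
[ 0.56685609 -0.06614017  0.22223196] [-2.22186197e+00 -2.22090792e+00 -9.31411884e-04]
19.95 [ 0.5668 -0.0658  0.2221] yaw 90.01 F [ 0.1 -1.  -1.7] T [-0.04 -0.04  0.04]
cam px 278.1363639831543 129.2272720336914 28.675037384033203 [ 0.56568736 -0.00946795  0.117     ]
ell [ 0.56571157 -0.00956211  0.117     ] (56.79022979736328, 56.99550247192383)
slot [ 0.56581727 -0.01027267] yaw -89.30074651510128
red [240.1 136. ] [ 0.5369 -0.0149  0.109 ]
red [316.5 135. ] [ 0.5946 -0.0141  0.109 ]
green [277.5  94.5] [0.5652 0.0149 0.109 ]
green [278.6 173.5] [ 0.5659 -0.0436  0.109 ]
base centre [ 0.56565366 -0.01441287  0.109     ]
```

View pics/w4c.png

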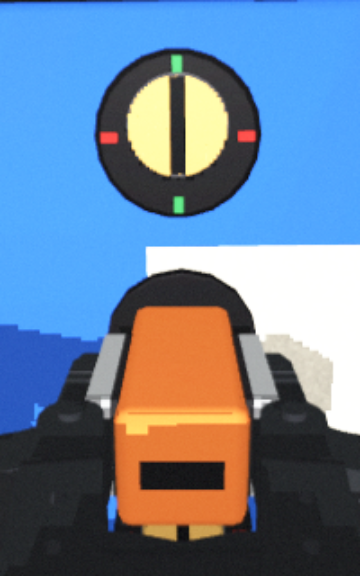

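The crop shows the slot lined up with the green marks, at −89.3° against a base yaw of +0.7°, so the cam is home. Returning the key.

Call:
jog_arm:
  plan:
    - [1, -0.33, 0, 0, 0, 0, -1]
    - [1, -0.33, 0, 0, 0, 0, -1]
    - [1, -0.33, 0, 0, 0, 0, -1]
    - [1, -0.33, 0, 0, 0, 0, -1]
    - [1, -0.33, 0, 0, 0, 0, -1]
    - [1, -0.33, 0, 0, 0, 0, -1]
    - [1, -0.33, 0, 0, 0, 0, -1]
    - [1, -0.33, 0, 0, 0, 0, -1]

```text
t: 20.75
tool_pos: [0.5133, 0.0955, 0.2221]
tool_rot: [-2.22, -2.223, -0.001]
contact_force: [-0.1, -0.1, -1.6]
opening: 0.025
grip_force: 98.4
```

Call:
jog_arm:
  plan:
    - [1, -0.33, 0, 0, 0, 0, -1]
    - [1, -0.33, 0, 0, 0, 0, -1]
    - [1, -0.33, 0, 0, 0, 0, -1]
    - [1, -0.33, 0, 0, 0, 0, -1]
    - [1, -0.33, 0, 0, 0, 0, -1]
    - [1, -0.33, 0, 0, 0, 0, -1]
    - [1, -0.3, 0, 0, 0, 0, -1]
    - [1, -0.3, 0, 0, 0, 0, -1]

```text
t: 21.55
tool_pos: [0.4614, 0.2555, 0.2221]
tool_rot: [-2.219, -2.223, -0.0]
contact_force: [0.7, -0.6, -2.0]
opening: 0.0251
grip_force: 98.4
```

Call:
jog_arm:
  plan:
    - [0.13, 0, 0, 0, 0, 0, -1]
    - [0, 0, 0, 0, 0, 0, -1]
    - [0, 0, 0, 0, 0, 0, -1]

```text
t: 21.85
tool_pos: [0.4623, 0.2562, 0.2219]
tool_rot: [2.221, 2.222, -0.0]
contact_force: [0.4, -0.5, -1.5]
opening: 0.0251
grip_force: 98.4
```

```bash
python3 st.py
```

```text
21.85 [0.4623 0.2562 0.2219] yaw 90.03 F [ 0.4 -0.5 -1.5] T [ 0.02 -0.02 -0.02]
```

Call:
jog_arm:
  plan:
    - [0.03, 0, 1, 0, 0, 0, -1]
    - [0, 0, 1, 0, 0, 0, -1]
    - [0, 0, 1, 0, 0, 0, -1]
    - [0, 0, 1, 0, 0, 0, -1]
    - [0, 0, 1, 0, 0, 0, -1]
    - [0, 0, 0.8, 0, 0, 0, -1]
    - [0, 0, 0.8, 0, 0, 0, -1]
    - [0, 0, 0, 0, 0, 0, -1]

```text
t: 22.65
tool_pos: [0.4606, 0.2559, 0.0872]
tool_rot: [-2.221, -2.219, 0.008]
contact_force: [-0.3, -0.1, -1.5]
opening: 0.0245
grip_force: 98.4
```

Call:
jog_arm:
  plan:
    - [0, 0, 0.5, 0, 0, 0, -1]
    - [0, 0, 0.35, 0, 0, 0, -1]
    - [0, 0, 0.1, 0, 0, 0, -1]
    - [0, 0, 0, 0, 0, 0, -1]
    - [0, 0, 0, 0, 0, 0, -1]

```text
t: 23.15
tool_pos: [0.4625, 0.2573, 0.0714]
tool_rot: [2.221, 2.222, 0.001]
contact_force: [-0.0, 0.9, -1.7]
opening: 0.0251
grip_force: 98.4
```

```bash
python3 st.py
```

```text
23.15 [0.4625 0.2573 0.0714] yaw 90.03 F [-0.   0.9 -1.7] T [0.05 0.02 0.02]
```

Down 1.6 mm more, then release gently to about 0.06 m opening and retreat.

Call:
jog_arm:
  plan:
    - [0, 0, 0.05, 0, 0, 0, -1]
    - [0, 0, 0.03, 0, 0, 0, -1]
    - [0, 0, 0, 0, 0, 0, -1]
  grip_force: 30

```text
t: 23.45
tool_pos: [0.4624, 0.2573, 0.0695]
tool_rot: [2.221, 2.222, 0.001]
contact_force: [0.2, 0.5, -1.4]
opening: 0.0248
grip_force: 98.8
```

Call:
jog_arm:
  plan:
    - [0, 0, 0, 0, 0, 0, -0.3]
    - [0, 0, 0, 0, 0, 0, -0.2]
    - [0, 0, 0, 0, 0, 0, 0]
    - [0, 0, 0, 0, 0, 0, 0.4]
    - [0, 0, 0, 0, 0, 0, 0.4]
    - [0, 0, 0, 0, 0, 0, 0.4]
    - [0, 0, 0, 0, 0, 0, 0.4]

```text
t: 24.15
tool_pos: [0.4622, 0.2572, 0.0693]
tool_rot: [-2.221, -2.222, -0.0]
contact_force: [-0.1, 0.6, 0.8]
opening: 0.06
grip_force: 0.0
```

Call:
jog_arm:
  plan:
    - [0, 0, -0.5, 0, 0, 0, 0.4]
    - [0, 0, -1, 0, 0, 0, 0.4]
    - [0, 0, -1, 0, 0, 0, 0.4]
    - [0, 0, -1, 0, 0, 0, 0.4]
    - [0, 0, -1, 0, 0, 0, 0.4]
    - [0, 0, -1, 0, 0, 0, 0.4]
    - [0, 0, -1, 0, 0, 0, 0.4]
    - [0, 0, -1, 0, 0, 0, 0.4]

```text
t: 24.95
tool_pos: [0.4622, 0.2572, 0.2211]
tool_rot: [2.221, 2.222, 0.001]
contact_force: [0.0, 0.7, 0.1]
opening: 0.0596
grip_force: 0.0
```

Call:
jog_arm:
  plan:
    - [-1, 0, -0.5, 0, 0, 0, 0.4]
    - [-1, 0, 0, 0, 0, 0, 0.4]
    - [-1, 0, 0, 0, 0, 0, 0.4]
    - [-0.3, 0, 0, 0, 0, 0, 0.4]
    - [0, 0, 0, 0, 0, 0, 0.4]
    - [0, 0, 0, 0, 0, 0, 0.4]

```text
t: 25.55
tool_pos: [0.4622, 0.1916, 0.2295]
tool_rot: [-2.221, -2.222, -0.001]
contact_force: [-1.0, 1.0, 0.3]
opening: 0.0597
grip_force: 0.0
```

```bash
python3 look.py w5; python3 st.py
python3 - <<'E'
from h import *
f=np.load("pics/w5.npz");p=f["p"];C=cam("wrist",f)
h,s,v=cv2.split(cv2.cvtColor(p,cv2.COLOR_RGB2HSV))
roi=np.zeros(h.shape,bool);roi[50:180,220:345]=1
def quad(m,z,name):
    cn=max(cv2.findContours(m.astype(np.uint8),0,2)[0],key=cv2.contourArea)
    W=np.array([onplane(C,q[0],z)[:2] for q in cv2.convexHull(cn)]).astype(np.float32)
    print(name,cv2.contourArea(cn),cv2.minAreaRect(W*1000))
m=roi&(h>5)&(h<35)&(s>110)&(v>60)
quad(m,.114,"key");quad(roi&(s<60)&(v>110),.048,"stand")
d=f["d"];c=np.argwhere(m);print("key top z",[ (C[2]+C[1]@(np.linalg.solve(C[0],[x,y,1.])*d[y,x]))[2].round(4) for y,x in c[::200] if d[y,x]>0])
cv2.imwrite("pics/w5c.png",cv2.resize(p[40:200,180:380],None,fx=2.5,fy=2.5)[:,:,::-1])
E
```

```text
[0.46224635 0.19159981 0.22951151] [-2.22072539e+00 -2.22175252e+00 -7.41458080e-04]
25.6 [0.4622 0.1917 0.2294] yaw 90.05 F [-0.4 -0.5  0.3] T [-0.   -0.03 -0.01]
key 1198.0 ((463.0906677246094, 256.5278625488281), (25.80548667907715, 26.140766143798828), 0.04470669478178024)
stand 7416.0 ((461.9329528808594, 256.3602600097656), (80.76226806640625, 80.51216888427734), 86.08236694335938)
key top z [np.float64(0.1097), np.float64(0.1125), np.float64(0.1133), np.float64(0.1127), np.float64(0.1123)]
```

View pics/w5c.png

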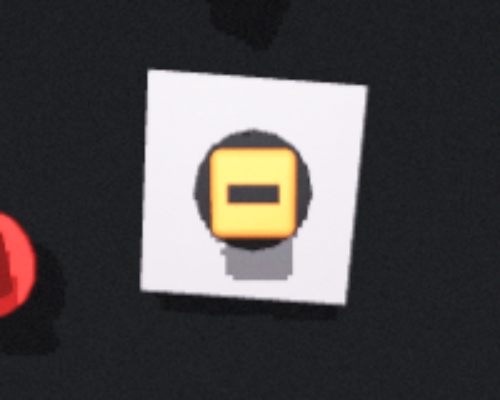

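The crop shows the key upright at crop (253,193), centred in the stand to about 1 mm with its flange down, and released. Handing in.

```bash
python3 -c "
from station import ctrl
print(ctrl.finish_job())"
```

```text
the job is handed in; nothing more can be done
None
```

I turned the open lock clockwise to its stop (slot on the green marks) and stood the orange key back in its stand, released. The closed lock and bystanders weren't touched; the job is handed in at about 26 s, with no verdict returned.

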